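# Close the split clamp on a sawn bar and hold it shut

## Task

Take the long sawn bar out of the saw's catch tray and lay it in the V of the clamp's bottom half, centred lengthwise. Then fit the top half over the bar and down onto the two dowels until it bears on the bar, and finish holding it there, level and pressed down with roughly 15 N so that the screws can be run in; do not let go at the end. Leave the off-cut slice, the screws and the hex key where they are.

Things in the scene. Friction and masses are not known exactly. Their poses are not given: they have to be found in the camera images.
- tray: Fixed catch tray of the cut-off saw: open sheet-steel tray, outside 150 mm along its x, 180 mm along its y, rim 28 mm high, walls 3 mm, floor 3 mm thick. Origin at the centre of its underside. On the floor lie round drain wires along its y, 14 mm apart, their tops 6 mm above the bench. The bar lies along y on two of these wires, midway between the long sides.
- bar_centre (a point): Centre of the long round steel bar, diameter 26 mm, 100 mm long, about 0.4 kg; y is its long axis (x and z are radial: the bar is round and may be turned about y). In the tray its centre is 17 mm above the bench.
- clamp_base: Bottom half of the split clamp, a loose steel block of about 1.5 kg standing on the bench: 100 mm along x, 64 mm along y. Origin at the centre of its underside, z up. Flat top face at z = 28 mm; along y over its middle runs a rail 24 mm wide, top at z = 32 mm, with an open 120-degree V in it, root at z = 26 mm. Screw holes at (x, y) = (35, -15) and (-35, 15) mm stay empty.
- v_seat (a point): Where the bar's centre lies when the bar is seated and centred in the V: on the bottom half's axis, 41 mm above its underside (13 mm above the flat face). Axes as clamp_base: the bar's y goes along this y, either way round.
- dowel_1 (a point): Tip of a fixed upright dowel of the bottom half, at its (x, y) = (35, 15) mm, 58 mm above its underside. Diameter 10 mm, the top 5 mm tapering to a nose of 4 mm; it stands 30 mm out of the flat face.
- dowel_2 (a point): Tip of the other, equal dowel, diagonally opposite at (-35, -15) mm.
- clamp_cap: Top half of the split clamp, a loose bridge of grey anodised aluminium, about 0.28 kg, that starts standing on its feet on the bench: 94 mm along x, 56 mm along y, 50 mm high with its rib. Origin at the centre of its underside, z up. Side flanges, x from 23 to 47 mm on both sides, are 22 mm high. A channel 31 mm wide and 24 mm high runs along y under the middle for the bar; the bridge over it is flat on top at z = 34 mm.
- cap_rib (a point): Centre of the grip rib on top of the top half, 42 mm above its underside: the rib is 20 mm wide in x, 48 mm long in y and 16 mm high (z from 34 to 50 mm). Axes as clamp_cap. With the clamp closed on the bar it stands 31 mm above the bar's centre, right over it: the channel's roof then rests on the bar and a gap of 2 mm stays under the feet, which is right.
- hole_1 (a point): Lower mouth of a dowel hole in the top half, at its (x, y) = (35, 15) mm on the underside: through hole, 11.5 mm diameter, 22 mm long. The top half fits either way round, so this hole goes over either dowel. The other two holes, 9.5 mm, at (35, -15) and (-35, 15) mm are for screws.
- hole_2 (a point): Lower mouth of the other dowel hole, at (-35, -15) mm, equal to hole_1.
- bar: The same bar, its origin on its surface, 13 mm from its axis, at mid-length; y along the bar.
- offcut_center (a point): Centre of the off-cut: a round steel slice, diameter 26 mm, 14 mm high, lying flat in a corner region of the tray. To be left alone.
- screw_1: Socket-head screw standing on its head on the bench: head 13 mm diameter, 48 mm tall; origin at its foot. To be left alone.
- screw_2: The other such screw. To be left alone.
- hex_key: Black hexagon key lying on the bench, 98 x 29 x 7 mm; origin at the centre of its underside. To be left alone.
Not all that is in view belongs to the job. Leave any brown look-alike of the bar alone.

How it is judged:
On the way:
1. the bar lies in the V of the bottom half, centred lengthwise, at rest and let go, the top half not on it yet (distance between bar_centre and v_seat below 0.012 m and x of bar_centre in the frame of v_seat between -0.003 and 0.003 m and z of bar_centre in the frame of v_seat below 0.003 m and angle between the y axis of bar_centre and the y axis of v_seat, either way round below 0.08 rad and contact force between the fingers and bar below 0.3 N and linear speed of bar below 0.02 m/s and distance between clamp_cap and clamp_base above 0.08 m), for 0.2 s.
At the end, for the whole second after the job is handed in: The bar lies in the V (within 3 mm across, 12 mm lengthwise, 0.08 rad), the top half is down on both dowels (centres within 3 mm, no more than 2 mm above its place on the bar, level within 0.07 rad) and the robot keeps pressing it on the bar with 8 to 40 N through the last second (distance between bar_centre and v_seat below 0.012 m and x of bar_centre in the frame of v_seat between -0.003 and 0.003 m and z of bar_centre in the frame of v_seat below 0.003 m and angle between the y axis of bar_centre and the y axis of v_seat, either way round below 0.08 rad and horizontal distance between clamp_cap and clamp_base below 0.003 m and z of clamp_cap in the frame of clamp_base below 0.032 m and angle between the z axis of clamp_cap and the z axis of clamp_base, either way round below 0.07 rad and angle between the y axis of clamp_cap and the y axis of clamp_base, either way round below 0.08 rad and angle between clamp_base's own z axis and vertical below 0.05 rad and contact force between clamp_cap and bar between 8 and 40 N and linear speed of clamp_cap below 0.02 m/s); the arm keeps its last pose, push and grip.
It fails at once if the off-cut slice is moved more than 30 mm (distance of offcut_center from where it was at the start of the episode above 0.03 m).
It fails at once if a screw is moved or knocked over (distance of any of screw_1, screw_2 from where it was at the start of the episode above 0.03 m or angle between any of screw_1, screw_2's own z axis and vertical above 0.8 rad).
It fails at once if the hex key is moved more than 30 mm (distance of hex_key from where it was at the start of the episode above 0.03 m).
It also fails if it takes over 51 s, if anything falls off the work surface, if the arm or the gripper's body presses on something with over 40 N, if the wrist force passes 120 N, or if a joint passes its speed limit or range.

## Robot

A 7-joint arm with a two-finger parallel gripper is mounted at the origin on a cart in front of the work surface, level with it; the furniture and walls round the work are solid. World frame = base frame: x ahead of the robot, y to its left, z up, the work surface at z = 0. Lengths are in m, angles in rad, forces in N, time in s.
With the tool pointing down it reaches from about 0.4 to 0.875 m from the base axis. Payload 19.3 kg.
Tool frame: the origin (TCP) lies where the fingers leave the gripper's body, on its centre line; the fingertips stand bot.tip_reach ahead of it and the grasp point (between the pads) lies 54 mm ahead of it (bot.tip_reach is the distance from the TCP to the fingertips, in m); z points along the fingers, y is the line along which they close (so a half turn about z gives the same grasp; the last joint's range is limited). The gripper opens to 85 mm and grips with 20 to 120 N. Pads are 22 mm wide; open, the fingers measure 114 mm over their backs; the gripper's body (76 mm by 85 mm) begins 54 mm behind the grasp point. The pads swing forward as they close: fully open they stand 13 mm farther back than shut.
Start: joints at [-1.278, 0.521, -0.036, 1.599, 0.021, 1.021, -0.113], TCP at [0.222, 0.584, 0.304] pointing down, gripper open.
Joint ranges: [-2.91, 2.91], [-0.3, 2.13], [-1.5, 1.42], [0.17, 2.43], [-1.26, 4.41], [0.16, 1.93], [-2.52, 2.52]. Speed limits (rad/s): [1.89, 1.89, 2.39, 2.39, 3.01, 3.01, 3.01].

## Interface

Orientations are given as [roll, pitch, yaw] about the fixed x, y, z axes, in that order (R = Rz(yaw) Ry(pitch) Rx(roll)).
In Python, from workcell import bot gives the robot as it stands. The module is installed in compiled form; this text tells all that it offers.
- The arm moves only by the shell command python3 -m jog 'ROWS' [FORCE]. ROWS is JSON, a list that holds one entry, the list of rows, each a list of 7 numbers: the shift along the tool's x, y, z in mm, then the turn, a rotation vector about the tool's x, y, z in rad, then the opening, from 0 (shut) to 1 (fully open). In form: [[[tx, ty, tz, wx, wy, wz, fingers], ...]]. A call has 1 to 5 rows; each row shifts and turns the commanded pose from where the row before left it, along the tool's axes as they then stand; what a row does not reach is not made up. A row lasts 1/10 s, in which the tool goes at most 50 mm and 8.59 degrees, less where a joint would pass 70% of its speed; a pose out of reach is approached as far as the arm can. A call is refused whole if a number of a shift passes 50 or a number of a turn 0.15, either way. A call with a gripper value outside its range is refused whole. The fingers move at their own pace and stop on an object; FORCE is the grip in N (left out, the last holds). Time passes only in rows, so rows that do not move let the fingers close. It gives the time, the measured TCP pose, the force, the opening and the grip force at its end, in the units of the state.
- bot.observe(): the state, without advancing time (a new reading comes with each control period).
- bot.grab_frame(name): name is "side" or "top"; returns a dict with "img" (384x512x3 uint8, red, green, blue), "intrinsics" (3x3 intrinsics, pixels), "k1" (the pictures are not rectified: a ray, as slopes to the right and down, at radius r is drawn at 1 + k1 r^2 times it, then the intrinsics apply), "R" (3x3) and "t" (3): a world point X has camera coordinates R X + t. Camera axes: x right, y down, z forward; pixel columns grow to the right and rows downward; lengths in m; the calibration is good to about 2 mm. A picture is of the moment at which its call begins. There is no depth.
- bot.job_done(): hands the job in; it is judged then, once.
Trained networks look in a picture, given as the dict that the camera call returned (one of the last four; its "shot" number tells which), for a name from the list of things; names that differ only in an ending like _2 or _b are one class to them, and where a whole thing is asked for, a point or a joint stands for the part that bears it (a point fixed in the world has none). Each returns a list of dicts, best first, with "conf" (0 to 1); they miss things now and then, are a little off and sometimes report something else, mostly with a low value. They report only what shows in the picture. A call takes as long as a camera call. They do not tell look-alikes from the thing itself.
- bot.trace(query, picture): "region" (384x512 bool, what is visible of it).
- bot.spot_point(query, picture): "xyz" ([x, y, z] in m, in world coordinates, good to about 4 mm: a listed point, or the origin of a listed thing).
The state is a dict: "clock": time; "qpos": joint angles; "qd": joint speeds; "joint_efforts": joint torques, N m; "position": TCP position; "tool_rot": TCP orientation; "force": force on the tool from outside, world axes, zero at the start; "moment": the same for the moment, N m; "grip_width": finger opening in m; "finger_force": force on a finger pad.
Only numpy, scipy, OpenCV 4.12 (cv2) and the standard library are available. Lean on these libraries where they do the work, as an engineer would, in place of code of your own. Each camera call takes 0.05 s, during which the arm holds its last target. There are 200 camera calls.

## Working session

There is one attempt and no reset: what is moved stays moved. The work goes in short steps, Python scripts to look and compute and a shell command to move; the robot and the scene stay as the last step left them, time stands still between calls to the robot, and variables do not carry over. Pictures are saved under pics/ and viewed, at most 10 in all, crops included, and the job is handed in when it is done.

```bash
mkdir -p pics; cat > h.py <<'E'
import numpy as np, cv2
from workcell import bot
def grab(n,fn=None):
    f=bot.grab_frame(n)
    if fn: cv2.imwrite('pics/'+fn,cv2.cvtColor(f['img'],cv2.COLOR_RGB2BGR))
    return f
def proj(f,X):
    c=np.asarray(f['R'])@np.asarray(X)+np.asarray(f['t']); s=c[:2]/c[2]; s=s*(1+f['k1']*(s@s)); K=np.asarray(f['intrinsics'])
    return K[:2,:2]@s+K[:2,2]
def unproj(f,uv,z):
    K=np.asarray(f['intrinsics']); d=np.linalg.solve(K[:2,:2],np.asarray(uv,float)-K[:2,2]); s=d.copy()
    for _ in range(20): s=d/(1+f['k1']*(s@s))
    R=np.asarray(f['R']); o=-R.T@np.asarray(f['t']); r=R.T@np.array([s[0],s[1],1]); return o+r*(z-o[2])/r[2]
E
python3 - <<'E'
from h import *
np.set_printoptions(precision=4,suppress=True)
s=bot.observe(); print({k:s[k] for k in('clock','position','tool_rot','force','grip_width')},bot.tip_reach)
for n in('top','side'):
    f=grab(n,n+'0.png'); print(n,-np.asarray(f['R']).T@f['t'])
    for q in ['tray','bar_centre','v_seat','dowel_1','clamp_base','clamp_cap','cap_rib','hole_1','offcut_center','screw_1','hex_key']:
        print(q,[(np.round(d['xyz'],4).tolist(),round(d['conf'],2),proj(f,d['xyz']).astype(int).tolist()) for d in bot.spot_point(q,f)])
E
```

```text
{'clock': 0.0, 'position': array([0.2217, 0.5841, 0.3033]), 'tool_rot': array([-3.1405,  0.0001,  2.7788]), 'force': array([-0.6981, -0.8625,  0.0599]), 'grip_width': 0.08516978687419166} 0.0726
top [0.4374 0.0255 1.2413]
tray [([0.4925, -0.1827, 0.0015], 0.86, [339, 216]), ([0.4229, 0.2391, 0.0422], 0.54, [173, 242]), ([0.4874, 0.0757, 0.0435], 0.35, [238, 217])]
bar_centre [([0.4928, -0.1912, 0.0157], 0.79, [344, 216]), ([0.6576, -0.1836, 0.0116], 0.66, [340, 152])]
v_seat [([0.4895, 0.0762, 0.0469], 0.74, [238, 216])]
dowel_1 [([0.5207, 0.0852, 0.0578], 0.76, [234, 203]), ([0.4414, 0.0706, 0.0575], 0.75, [240, 235]), ([0.4942, -0.1906, 0.0158], 0.69, [343, 215])]
clamp_base [([0.4826, 0.0796, -0.0017], 0.87, [238, 219])]
clamp_cap [([0.4176, 0.2321, -0.0002], 0.71, [178, 244]), ([0.4895, -0.1851, 0.0047], 0.4, [340, 217]), ([0.4839, 0.075, 0.044], 0.26, [239, 218])]
cap_rib [([0.425, 0.2352, 0.041], 0.61, [175, 241])]
hole_1 [([0.4563, 0.2411, 0.0015], 0.62, [175, 229]), ([0.3848, 0.2269, -0.0025], 0.61, [180, 257])]
offcut_center [([0.4843, 0.0785, -0.0006], 0.67, [238, 219]), ([
[... 562 characters left out ...]
0.9, [274, 186]), ([0.458, 0.2406, -0.0006], 0.69, [336, 210]), ([0.4184, 0.2351, -0.0023], 0.31, [339, 198])]
dowel_1 [([0.4496, 0.07, 0.056], 0.76, [277, 172]), ([0.5171, 0.0831, 0.057], 0.72, [271, 193])]
clamp_base []
clamp_cap [([0.4207, 0.2343, -0.0069], 0.86, [338, 200])]
cap_rib [([0.426, 0.2393, 0.0375], 0.6, [342, 192])]
hole_1 [([0.3808, 0.2296, -0.0005], 0.58, [341, 187]), ([0.4582, 0.2377, 0.0001], 0.56, [335, 210])]
offcut_center [([0.536, -0.1132, 0.0135], 0.53, [199, 183])]
screw_1 [([0.6207, 0.0308, -0.0011], 0.55, [235, 230]), ([0.5993, -0.0078, -0.0044], 0.45, [225, 219]), ([0.496, -0.1891, 0.0045], 0.31, [182, 165])]
hex_key [([0.6341, -0.0565, 0.0015], 0.62, [201, 222])]
```

View pics/top0.png

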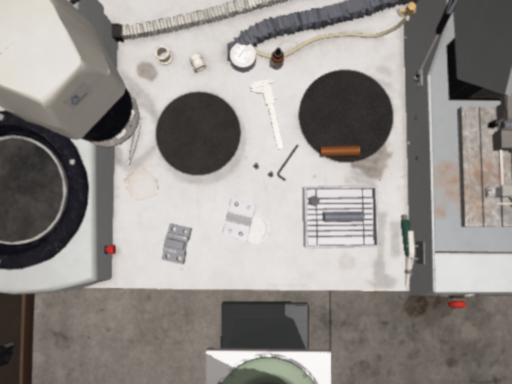

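View pics/side0.png

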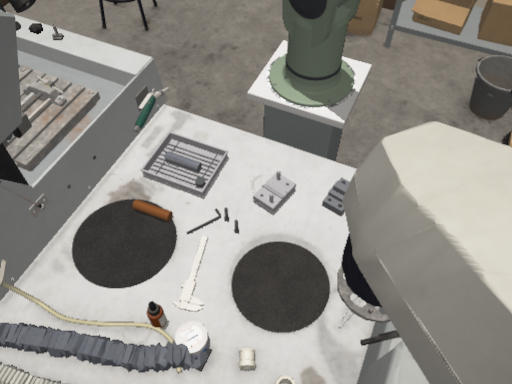

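The top view shows the cap at (177,243), the base at (238,218), the bar in the tray at (344,216), and the brown look-alike at (340,152). The side view agrees, so next I measure the orientations.

```bash
cat >> h.py <<'E'
def ori(f,q,z,near):
    best=None
    for d in bot.trace(q,f):
        ys,xs=np.nonzero(d['region'])
        if len(xs)<10: continue
        P=np.array([unproj(f,(a,b),z)[:2] for a,b in zip(xs,ys)])
        if np.linalg.norm(P.mean(0)-near)>.03: continue
        (c,(w,h),a)=cv2.minAreaRect((P*1000).astype(np.float32)); ev,V=np.linalg.eigh(np.cov(P.T)); v=V[:,1]
        print(q,round(d['conf'],2),len(xs),'c',np.round(c,1),'wh',np.round((w,h),1),'rect ang',round(a,1),'mean',np.round(P.mean(0),4),'pca ang',round(np.degrees(np.arctan2(v[1],v[0])),1))
E
python3 - <<'E'
from h import *
for n in('top','side'):
    f=grab(n); print(n)
    ori(f,'bar',.017,[.492,-.191]); ori(f,'tray',.028,[.492,-.182]); ori(f,'clamp_base',.028,[.483,.077]); ori(f,'clamp_cap',.03,[.42,.236])
    if n=='top':
        c=cv2.resize(f['img'][180:275,160:384],None,fx=3.5,fy=3.5,interpolation=cv2.INTER_CUBIC); cv2.imwrite('pics/crop1.png',c[:,:,::-1])
E
```

```text
top
bar 0.64 401 c [ 493.9 -187.2] wh [30.6 99.7] rect ang 0.4 mean [ 0.4944 -0.1829] pca ang 91.0
tray 0.77 3875 c [ 492.5 -182. ] wh [152.3 187.8] rect ang 1.4 mean [ 0.4909 -0.182 ] pca ang 93.5
clamp_base 0.86 962 c [483.6  77.2] wh [65.5 96.7] rect ang 77.7 mean [0.4838 0.0771] pca ang 166.2
side
bar 0.64 337 c [ 488.6 -192.6] wh [ 31.9 111.8] rect ang 1.4 mean [ 0.4889 -0.193 ] pca ang 89.6
tray 0.76 3070 c [ 497.  -179.3] wh [196.5 174.1] rect ang 89.8 mean [ 0.4985 -0.1787] pca ang 90.9
clamp_base 0.82 1096 c [484.8  79.3] wh [ 77.4 125.3] rect ang 75.8 mean [0.4886 0.0781] pca ang 172.8
clamp_cap 0.79 596 c [431.2 233.5] wh [ 59.6 112.2] rect ang 84.5 mean [0.438  0.2281] pca ang -175.4
```

View pics/crop1.png

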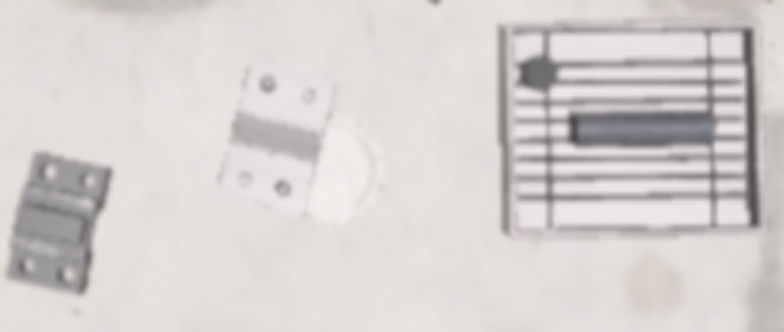

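```bash
python3 -m jog '[[[-40,-33,0,0,0,0,1],[-40,-33,0,0,0,0,1],[-40,-33,0,0,0,0,1],[-40,-33,0,0,0,0,1],[-40,-33,0,0,0,0,1]]]' 60
python3 -m jog '[[[-33,-42,0,0,0,0,0.6],[-33,-42,0,0,0,0,0.6],[-33,-42,0,0,0,0,0.6],[-33,-42,0,0,0,0,0.6],[-33,-42,0,0,0,0,0.6]]]'
python3 - <<'E'
from h import *
s=bot.observe(); print(s['position'],s['tool_rot'],s['qpos'],s['grip_width'],bot.tip_reach)
E
```

```text
clock: 2.2
position: [0.3463, 0.3653, 0.3041]
tool_rot: [3.141, 0.0, 2.779]
force: [2.2, 0.9, -0.1]
grip_width: 0.0853
finger_force: 0.0
clock: 2.7
position: [0.4205, 0.1266, 0.3042]
tool_rot: [3.141, 0.001, 2.779]
force: [1.6, 0.6, 0.5]
grip_width: 0.0511
finger_force: 0.0
[0.42051312 0.12656476 0.30423691] [3.14089108e+00 5.34767664e-04 2.77889142e+00] [-0.53083691  0.22563448  0.12175279  2.06933032 -0.03641837  0.84769848
  0.82003492] 0.05111003990466336 0.0726
```

```bash
python3 -m jog '[[[-30,-45,0,0,0,0,0.6],[-30,-45,0,0,0,0,0.6],[-30,-45,0,0,0,0,0.6],[-30,-45,0,0,0,0,0.6],[-30,-45,0,0,0,0,0.6]]]'
python3 -m jog '[[[0,0,10,0,0,0.149,0.6],[0,0,10,0,0,0.149,0.6],[0,0,10,0,0,0.149,0.6],[0,0,10,0,0,0.149,0.6],[0,0,10,0,0,0.149,0.6]]]'
python3 -m jog '[[[0,0,10,0,0,0.149,0.6],[0,0,10,0,0,0.149,0.6],[0,0,10,0,0,0.149,0.6],[0,0,0,0,0,0,0.6]]]'
cat >> h.py <<'E'
from scipy.spatial.transform import Rotation as Ro
def go(x,y,z,yawdeg):
    s=bot.observe(); p=np.asarray(s['position']); R=Ro.from_euler('xyz',s['tool_rot'])
    d=R.inv().apply(np.array([x,y,z])-p)*1000
    T=Ro.from_euler('xyz',[np.pi,0,np.radians(yawdeg)]); 
    print('t',round(s['clock'],1),'shift mm',np.round(d,1),'rot',np.round((R.inv()*T).as_rotvec(),4),'pos',np.round(p,4),'rpy',np.round(s['tool_rot'],3),'F',np.round(s['force'],1),'w',round(s['grip_width'],4),'q7',round(s['qpos'][6],2))
E
python3 - <<'E'
from h import *
go(.492,-.19,.15,91)
for n in('top','side'):
    f=grab(n,n+'1.png')
    for q in['bar_centre']: print(n,[(np.round(d['xyz'],4).tolist(),round(d['conf'],2)) for d in bot.spot_point(q,f)])
E
```

```text
clock: 3.2
position: [0.4762, -0.1172, 0.3042]
tool_rot: [3.141, 0.001, 2.779]
force: [1.5, 1.0, -0.1]
grip_width: 0.0514
finger_force: 0.0
clock: 3.7
position: [0.4761, -0.1152, 0.2536]
tool_rot: [3.141, 0.0, 2.028]
force: [0.4, -0.0, -0.5]
grip_width: 0.0514
finger_force: 0.0
clock: 4.1
position: [0.4758, -0.1149, 0.223]
tool_rot: [-3.14, 0.0, 1.584]
force: [0.1, -0.7, 0.6]
grip_width: 0.051
finger_force: 0.0
t 4.1 shift mm [-75.3  15.3  73. ] rot [-0.0017  0.0003 -0.004 ] pos [ 0.4758 -0.1149  0.223 ] rpy [-3.14   0.     1.584] F [ 0.1 -0.7  0.6] w 0.051 q7 0.47
top [([0.6573, -0.1813, 0.0114], 0.59)]
side [([0.4912, -0.1913, 0.0186], 0.63)]
```

```bash
python3 -m jog '[[[-25,5,30,0,0,0,0.6],[-25,5,30,0,0,0,0.6],[-25,5.5,30,0,0,0,0.6],[0,0,20,0,0,0,0.6],[0,0,10,0,0,0,0.6]]]'
python3 - <<'E'
from h import *
go(.4915,-.191,.085,91)
f=grab('side'); t=bot.observe()['position']
for L in(.0726,.0596): print(L,[proj(f,[t[0]+sx*.0325,t[1],t[2]-L]).round(1) for sx in(1,-1)])
u,v=proj(f,[t[0],t[1],.03]).astype(int); c=cv2.resize(f['img'][v-55:v+45,u-60:u+70],None,fx=5.5,fy=5.5,interpolation=cv2.INTER_CUBIC); cv2.imwrite('pics/c2.png',c[:,:,::-1]); print('origin',u-60,v-55)
E
```

```text
clock: 4.8
position: [0.4924, -0.1905, 0.1027]
tool_rot: [-3.141, -0.001, 1.588]
force: [0.1, 0.6, -0.6]
grip_width: 0.0514
finger_force: 0.0
t 4.8 shift mm [-0.5 -0.8 17.7] rot [-0.0011 -0.0006 -0.0007] pos [ 0.4924 -0.1905  0.1027] rpy [-3.141e+00 -1.000e-03  1.588e+00] F [ 0.1  0.6 -0.6] w 0.0514 q7 0.71
0.0726 [array([175.7, 167.1]), array([187.7, 150.4])]
0.0596 [array([175., 164.]), array([187.2, 147.2])]
origin 121 103
```

View pics/c2.png

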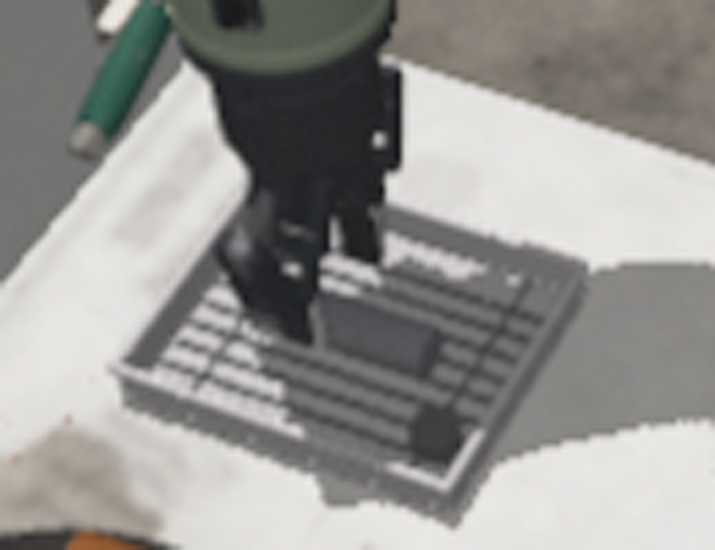

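The near fingertip at (175,166) matches the expected tip reach, with the bar between the fingers. Next I lower and grip.

```bash
python3 -m jog '[[[-0.5,-0.8,10,0,0,0,0.6],[0,0,8,0,0,0,0.6],[0,0,3.5,0,0,0,0.6],[0,0,0,0,0,0,0.1],[0,0,0,0,0,0,0]]]' 60
python3 -m jog '[[[0,0,0,0,0,0,0],[0,0,0,0,0,0,0],[0,0,0,0,0,0,0]]]'
```

```text
clock: 5.35
position: [0.4921, -0.1904, 0.0828]
tool_rot: [3.141, 0.0, 1.587]
force: [-7.2, 3.1, 21.4]
grip_width: 0.0241
finger_force: 59.7
clock: 5.65
position: [0.4921, -0.1903, 0.083]
tool_rot: [3.141, -0.0, 1.587]
force: [-2.6, 1.4, 6.7]
grip_width: 0.0233
finger_force: 58.6
```

```bash
python3 -m jog '[[[0,0,-6,0,0,0,0],[0,0,-7,0,0,0,0],[0,0,-7,0,0,0,0],[0,0,0,0,0,0,0]]]'
python3 - <<'E'
from h import *
f=grab('side'); t=bot.observe()['position']
d=bot.spot_point('bar_centre',f); print([(np.round(e['xyz'],4),round(e['conf'],2)) for e in d])
u,v=proj(f,[t[0],t[1],.03]).astype(int); c=cv2.resize(f['img'][v-45:v+35,u-45:u+55],None,fx=6,fy=6,interpolation=cv2.INTER_CUBIC); cv2.imwrite('pics/c3.png',c[:,:,::-1]); print('origin',u-45,v-45)
E
```

```text
clock: 6.05
position: [0.4924, -0.1905, 0.1035]
tool_rot: [3.14, 0.0, 1.587]
force: [0.6, 0.4, -4.2]
grip_width: 0.0238
finger_force: 59.3
[(array([ 0.6639, -0.1864,  0.0107]), 0.61), (array([ 0.4919, -0.1891,  0.0386]), 0.5), (array([ 0.5987, -0.0035, -0.0034]), 0.43)]
origin 136 113
```

View pics/c3.png

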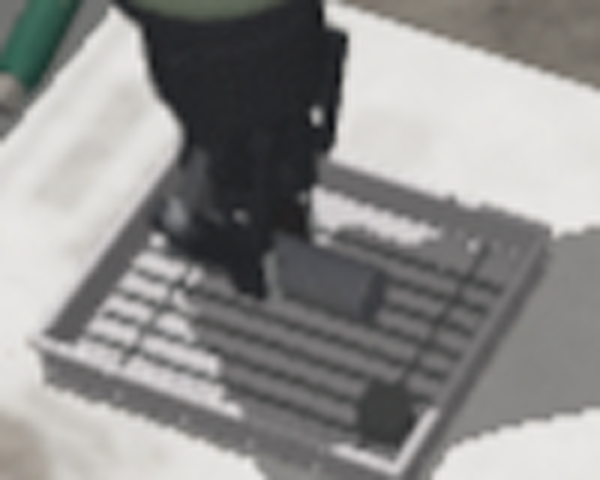

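```bash
python3 -m jog '[[[0,0,-30,0,0,0,0],[0,0,-35,0,0,0,0],[0,0,-30,0,0,0,0],[35,0,0,0,0,0,0],[45,0,0,0,0,0,0]]]'
python3 -m jog '[[[45,-2,0,0,0,0.05,0],[45,-2,0,0,0,0.06,0],[45,0,0,0,0,0.06,0],[35,0,0,0,0,0.06,0],[0,0,0,0,0,0,0]]]'
python3 - <<'E'
from h import *
go(.4833,.0775,.109,77.5)
E
```

```text
clock: 6.65
position: [0.4908, -0.111, 0.1981]
tool_rot: [3.14, 0.001, 1.583]
force: [1.3, 2.2, -4.4]
grip_width: 0.0242
finger_force: 60.4
clock: 7.15
position: [0.4973, 0.0641, 0.1968]
tool_rot: [-3.141, -0.001, 1.362]
force: [-0.0, -1.8, -4.2]
grip_width: 0.0236
finger_force: 60.3
t 7.2 shift mm [ 10.1 -16.4  87.8] rot [-0.0007 -0.001   0.0089] pos [0.4973 0.0641 0.1968] rpy [-3.141e+00 -1.000e-03  1.362e+00] F [-0.  -1.8 -4.2] w 0.0236 q7 -0.01
```

```bash
python3 -m jog '[[[5,-8,0,0,0,0.009,0],[5,-8.4,15,0,0,0,0],[0,0,25,0,0,0,0],[0,0,20,0,0,0,0],[0,0,8,0,0,0,0]]]'
python3 - <<'E'
from h import *
go(.4833,.0775,.109,77.5)
for n in('top','side'):
    f=grab(n,n+'4.png')
    for q in('bar_centre','dowel_1','v_seat'): print(n,q,[(np.round(d['xyz'],4).tolist(),round(d['conf'],2)) for d in bot.spot_point(q,f)])
    if n=='side':
        u,v=proj(f,[.483,.077,.04]).astype(int); c=cv2.resize(f['img'][v-45:v+35,u-45:u+55],None,fx=6,fy=6,interpolation=cv2.INTER_CUBIC); cv2.imwrite('pics/c4.png',c[:,:,::-1])
E
```

```text
clock: 7.65
position: [0.4822, 0.0713, 0.1281]
tool_rot: [-3.14, 0.001, 1.346]
force: [0.1, -0.3, -3.2]
grip_width: 0.0235
finger_force: 60.2
t 7.7 shift mm [ 6.3 -0.3 19.1] rot [-0.002   0.0012 -0.0063] pos [0.4822 0.0713 0.1281] rpy [-3.140e+00  1.000e-03  1.346e+00] F [ 0.1 -0.3 -3.2] w 0.0235 q7 0.04
top bar_centre [([0.661, -0.1845, 0.0133], 0.87)]
top dowel_1 []
top v_seat []
side bar_centre [([0.4569, 0.2391, 0.0001], 0.74), ([0.6643, -0.1884, 0.015], 0.63), ([0.483, 0.0713, 0.065], 0.62)]
side dowel_1 [([0.5176, 0.0811, 0.0575], 0.75), ([0.4486, 0.0711, 0.0523], 0.68)]
side v_seat [([0.4824, 0.0768, 0.041], 0.85)]
```

View pics/c4.png

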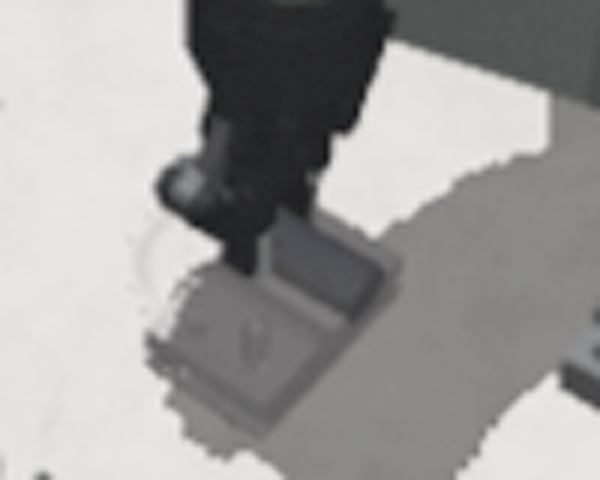

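```bash
python3 -m jog '[[[6,0,8,0,0,0,0],[0,0,7,0,0,0,0],[0,0,3,0,0,0,0],[0,0,1.5,0,0,0,0],[0,0,0,0,0,0,0]]]'
```

```text
clock: 8.55
position: [0.4845, 0.0779, 0.1096]
tool_rot: [-3.141, 0.0, 1.348]
force: [0.4, -0.3, -3.2]
grip_width: 0.0238
finger_force: 60.2
```

```bash
python3 -m jog '[[[0,0,1,0,0,0,0],[0,0,1,0,0,0,0],[0,0,0,0,0,0,0]]]'
```

```text
clock: 8.85
position: [0.4846, 0.0781, 0.1079]
tool_rot: [3.142, -0.0, 1.348]
force: [-0.0, 0.7, -3.9]
grip_width: 0.0236
finger_force: 60.2
```

```bash
python3 -m jog '[[[0,-1,1,0,0,0,0],[0,0,1,0,0,0,0],[0,0,0,0,0,0,0]]]'
```

```text
clock: 9.15
position: [0.484, 0.0782, 0.1068]
tool_rot: [3.141, -0.001, 1.347]
force: [-2.6, -1.0, 21.5]
grip_width: 0.0239
finger_force: 63.1
```

```bash
python3 -m jog '[[[0,0,1,0,0,0,0],[0,0,0,0,0,0,0]]]'
```

```text
clock: 9.35
position: [0.4841, 0.0782, 0.1065]
tool_rot: [3.14, -0.002, 1.347]
force: [-8.9, -2.0, 45.1]
grip_width: 0.0237
finger_force: 65.7
```

```bash
python3 -m jog '[[[0,0,-1.5,0,0,0,0],[0,0,0,0,0,0,0.34],[0,0,0,0,0,0,0.34],[0,0,0,0,0,0,0.34]]]'
```

```text
clock: 9.75
position: [0.4836, 0.0784, 0.1063]
tool_rot: [-3.142, 0.0, 1.348]
force: [0.1, -0.5, 0.7]
grip_width: 0.029
finger_force: 0.0
```

```bash
python3 -m jog '[[[0,0,-8,0,0,0,0.34],[0,0,-12,0,0,0,0.34],[0,0,-25,0,0,0,0.34],[0,0,-40,0,0,0,0.45],[0,0,-20,0,0,0,0.6]]]'
python3 -m jog '[[[40,0,0,0,0,0,0.6],[45,-10,0,0,0,0,0.6],[45,-10,0,0,0,0,0.6],[0,0,0,0,0,0,0.6]]]'
python3 - <<'E'
from h import *
go(.422,.236,.15,76.5)
for n in('top','side'):
    f=grab(n,n+'5.png')
    ori(f,'bar',.041,[.483,.078])
    ori(f,'clamp_cap',.03,[.42,.236])
    for q in('bar_centre','dowel_1','v_seat','cap_rib','hole_1'): print(n,q,[(np.round(d['xyz'],4).tolist(),round(d['conf'],2)) for d in bot.spot_point(q,f) if d['xyz'][0]<.55])
    u,v=proj(f,[.47,.11,.04]).astype(int); c=cv2.resize(f['img'][v-40:v+40,u-60:u+60],None,fx=6,fy=6,interpolation=cv2.INTER_CUBIC); cv2.imwrite('pics/c5%s.png'%n,c[:,:,::-1])
E
```

```text
clock: 10.25
position: [0.4841, 0.0781, 0.2146]
tool_rot: [3.14, -0.001, 1.347]
force: [0.3, 0.1, 0.7]
grip_width: 0.0504
finger_force: 0.0
clock: 10.65
position: [0.4921, 0.2158, 0.2119]
tool_rot: [-3.141, -0.002, 1.355]
force: [0.2, -1.5, -0.8]
grip_width: 0.0514
finger_force: 0.0
t 10.7 shift mm [  4.6 -72.8  62. ] rot [-0.0003 -0.002   0.0199] pos [0.4921 0.2158 0.2119] rpy [-3.141e+00 -2.000e-03  1.355e+00] F [ 0.2 -1.5 -0.8] w 0.0514 q7 -0.3
bar 0.62 400 c [483.5  81.4] wh [99.8 26.8] rect ang 75.2 mean [0.4842 0.0825] pca ang 76.4
bar 0.37 764 c [483.  77.] wh [66.8 97.6] rect ang 76.3 mean [0.4827 0.0769] pca ang 165.7
clamp_cap 0.92 446 c [419.4 223.2] wh [40.8 95.1] rect ang 72.4 mean [0.4176 0.2226] pca ang 164.7
top bar_centre [([0.4854, 0.0799, 0.0401], 0.84)]
top dowel_1 [([0.5181, 0.0839, 0.0565], 0.93), ([0.444, 0.0662, 0.0554], 0.65)]
top v_seat [([0.4843, 0.0734, 0.0443], 0.76)]
top cap_rib [([0.4254, 0.2393, 0.0434], 0.95), ([0.4439, 0.07, 0.0592], 0.42)]
top hole_1 [([0.4563, 0.2412, 0.0036], 0.95), ([0.3851, 0.2295, -0.0001], 0.57)]
bar 0.97 373 c [480.6  78.2] wh [110.   29.6] rect ang 74.9 mean [0.4815 0.0796] pca ang 74.7
bar 0.44 762 c [495.2  82.5] wh [ 72.8 122.7] rect ang 75.7 mean [0.5057 0.0794] pca ang 171.4
clamp_cap 0.8 506 c [433.2 224.1] wh [111.   52.4] rect ang 9.2 mean [0.438  0.2273] pca ang -176.4
side bar_centre [([0.4807, 0.0784, 0.0411], 0.6), ([0.4214, 0.2361, 0.0362], 0.27)]
side dowel_1 [([0.518, 0.0835, 0.055], 0.83), ([0.447, 0.0718, 0.0562], 0.69), ([0.4216, 0.2388, 0.0396], 0.25)]
side v_seat [([0.4818, 0.0777, 0.0403], 0.92)]
side cap_rib [([0.4218, 0.2386, 0.0384], 0.86)]
side hole_1 [([0.4838, 0.0772, -0.0035], 0.73), ([0.3803, 0.2265, 0.0022], 0.71), ([0.4591, 0.24, 0.0005], 0.65)]
```

View pics/c5side.png

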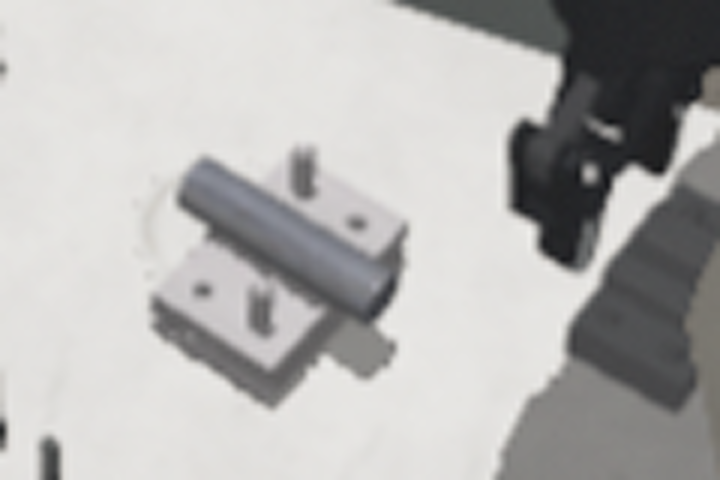

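Bar lies squarely in the V, clear of the dowels. Next I go for the cap rib.

```bash
python3 -m jog '[[[1.5,-25,10,0,0,0.02,0.6],[1.5,-25,15,0,0,0,0.6],[1.5,-22.5,20,0,0,0,0.6],[0,0,20,0,0,0,0.6],[0,0,10,0,0,0,0.6]]]'
python3 - <<'E'
from h import *
go(.4215,.236,.11,76.5)
E
```

```text
clock: 11.95
position: [0.4228, 0.231, 0.1353]
tool_rot: [-3.141, 0.001, 1.329]
force: [0.4, -0.1, -0.2]
grip_width: 0.0516
finger_force: 0.0
t 11.9 shift mm [ 4.5 -2.5 25.3] rot [-0.0008  0.0009 -0.0065] pos [0.4228 0.231  0.1353] rpy [-3.141e+00  1.000e-03  1.329e+00] F [ 0.4 -0.1 -0.2] w 0.0516 q7 -0.3
```

```bash
python3 -m jog '[[[4.5,-2.5,8,0,0,-0.006,0.6],[0,0,9,0,0,0,0.6],[0,0,6,0,0,0,0.6],[0,0,2,0,0,0,0.6],[0,0,0,0,0,0,0.6]]]' 80
python3 -m jog '[[[0,0,0,0,0,0,0.3],[0,0,0,0,0,0,0.1],[0,0,0,0,0,0,0],[0,0,0,0,0,0,0],[0,0,0,0,0,0,0]]]' 80
```

```text
clock: 12.45
position: [0.4223, 0.2356, 0.1114]
tool_rot: [-3.142, 0.0, 1.333]
force: [0.6, 0.4, -0.6]
grip_width: 0.0515
finger_force: 0.0
clock: 12.95
position: [0.4222, 0.2359, 0.112]
tool_rot: [3.141, -0.001, 1.334]
force: [-2.5, -0.8, 13.6]
grip_width: 0.0179
finger_force: 78.4
```

```bash
python3 -m jog '[[[0,0,-10,0,0,0,0],[0,0,-20,0,0,0,0],[0,0,-30,0,0,0,0],[0,0,-30,0,0,0,0],[0,0,0,0,0,0,0]]]'
python3 - <<'E'
from h import *
s=bot.observe();p=np.asarray(s['position']);yaw=s['tool_rot'][2]
ex=np.array([np.cos(yaw),np.sin(yaw)]);ey=np.array([np.sin(yaw),-np.cos(yaw)])
for n in('side','top'):
    f=grab(n,n+'6.png')
    for q in('clamp_cap','cap_rib','hole_1'):
        for d in bot.spot_point(q,f):
            e=np.array(d['xyz'])-p
            if np.hypot(*e[:2])<.07: print(n,q,round(d['conf'],2),'in tool x,y,below',np.round([e[:2]@ex*1e3,e[:2]@ey*1e3,-e[2]*1e3],1))
    if n=='side':
        u,v=proj(f,[p[0],p[1],p[2]-.08]).astype(int); u=max(u,50);c=cv2.resize(f['img'][v-45:v+45,u-50:u+50],None,fx=6,fy=6,interpolation=cv2.INTER_CUBIC); cv2.imwrite('pics/c6.png',c[:,:,::-1])
go(.483,.0775,.24,77)
E
```

```text
clock: 13.45
position: [0.4231, 0.2363, 0.2047]
tool_rot: [3.139, -0.004, 1.333]
force: [-0.1, 0.4, -2.3]
grip_width: 0.0175
finger_force: 79.6
side clamp_cap 0.95 in tool x,y,below [ -1.4  -0.5 117.4]
side cap_rib 0.88 in tool x,y,below [ 3.7  2.3 70.9]
side hole_1 0.87 in tool x,y,below [ 11.8  34.3 113. ]
side hole_1 0.58 in tool x,y,below [-15.  -38.2 112.5]
top clamp_cap 0.8 in tool x,y,below [ -3.6  -2.2 118.7]
top cap_rib 0.61 in tool x,y,below [-0.2  1.2 73.6]
top hole_1 0.69 in tool x,y,below [-15.7 -35.3 118.9]
top hole_1 0.57 in tool x,y,below [ 10.4  34.5 113.7]
t 13.8 shift mm [-139.4   96.5  -39.1] rot [-0.0006  0.001  -0.0104] pos [0.422  0.2356 0.2008] rpy [-3.141e+00  1.000e-03  1.333e+00] F [ 0.1  0.4 -2.2] w 0.0178 q7 -0.39
```

View pics/c6.png

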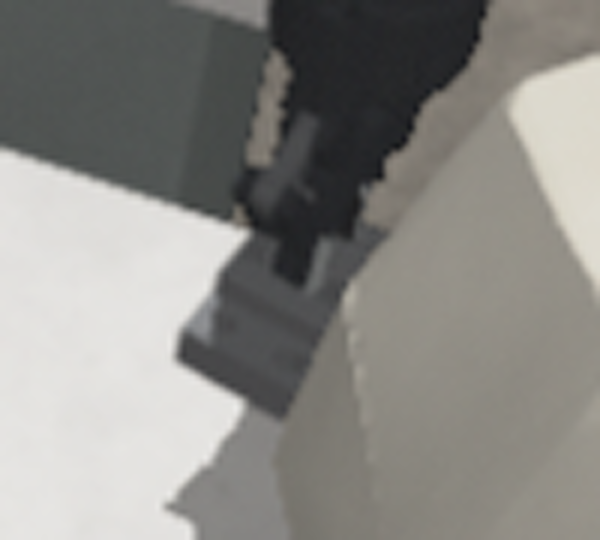

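The cap hangs level in the gripper. Now over to the base.

```bash
python3 -m jog '[[[-35,24,0,0,0,-0.01,0],[-35,24,0,0,0,0,0],[-35,24,0,0,0,0,0],[-34,24,0,0,0,0,0],[0,0,0,0,0,0,0]]]'
cat > m.py <<'E'
from h import *
s=bot.observe();p=np.asarray(s['position']);yaw=s['tool_rot'][2]
ex=np.array([np.cos(yaw),np.sin(yaw)]);ey=np.array([np.sin(yaw),-np.cos(yaw)])
for n in('side','top'):
    f=grab(n)
    for q in('clamp_base','clamp_cap','cap_rib','hole_1','v_seat','dowel_1','bar_centre'):
        for d in bot.spot_point(q,f):
            e=np.array(d['xyz'])-p
            if np.hypot(*e[:2])<.07: print(n,q,round(d['conf'],2),'in tool x,y,below',np.round([e[:2]@ex*1e3,e[:2]@ey*1e3,-e[2]*1e3],1))
go(.483,.0775,.16,77)
E
python3 m.py
```

```text
clock: 14.35
position: [0.4853, 0.0732, 0.2015]
tool_rot: [3.14, 0.002, 1.336]
force: [-0.0, 1.2, -2.4]
grip_width: 0.0175
finger_force: 79.5
side clamp_base 0.7 in tool x,y,below [  4.7  -1.1 203.2]
side clamp_cap 0.74 in tool x,y,below [ -2.6  -2.2 116.7]
side cap_rib 0.63 in tool x,y,below [ 1.6  3.9 72.8]
side hole_1 0.85 in tool x,y,below [ 11.8  34.8 109.6]
side hole_1 0.73 in tool x,y,below [-16.5 -36.3 112.7]
side v_seat 0.66 in tool x,y,below [  3.4  -2.7 163. ]
side v_seat 0.17 in tool x,y,below [  2.3  -4.1 204.2]
side dowel_1 0.8 in tool x,y,below [ 16.7  30.2 143.4]
side dowel_1 0.7 in tool x,y,below [-11.6 -38.1 147.3]
side bar_centre 0.59 in tool x,y,below [  4.1  -4.5 158.5]
t 15.2 shift mm [-1.4 -0.7 41.4] rot [ 0.     -0.     -0.0001] pos [0.484  0.0787 0.2014] rpy [ 3.142 -0.     1.344] F [-0.8  0.1 -2. ] w 0.0179 q7 -0.05
```

```bash
python3 m.py | grep -v top
```

```text
side clamp_base 0.8 in tool x,y,below [ -1.5  -2.1 202.9]
side clamp_cap 0.79 in tool x,y,below [-1.000e-01 -9.000e-01  1.147e+02]
side cap_rib 0.89 in tool x,y,below [ 3.9  1.6 74.6]
side hole_1 0.91 in tool x,y,below [-18.  -38.8 112.9]
side hole_1 0.6 in tool x,y,below [ 12.3  37.  111.2]
side v_seat 0.71 in tool x,y,below [ -3.1  -1.  160.6]
side dowel_1 0.67 in tool x,y,below [-15.2 -35.7 147.6]
side dowel_1 0.63 in tool x,y,below [ 14.6  32.9 144. ]
side bar_centre 0.7 in tool x,y,below [ -1.1  -2.2 159.3]
t 15.9 shift mm [-1.3 -0.7 41.4] rot [-0.      0.     -0.0002] pos [0.484  0.0786 0.2014] rpy [-3.142  0.     1.344] F [-0.3  0.2 -1.7] w 0.0175 q7 -0.05
```

```bash
python3 -m jog '[[[0.5,-0.8,10,0,0,0,0],[0,0,10,0,0,0,0],[0,0,8,0,0,0,0],[0,0,0,0,0,0,0],[0,0,2,0,0,0,0]]]'
python3 -m jog '[[[0,0,1,0,0,0,0],[0,0,1,0,0,0,0],[0,0,1,0,0,0,0],[0,0,0,0,0,0,0]]]'
```

```text
clock: 16.45
position: [0.4834, 0.0791, 0.1712]
tool_rot: [-3.141, 0.0, 1.343]
force: [0.4, 0.0, -2.7]
grip_width: 0.0174
finger_force: 79.5
clock: 16.85
position: [0.4834, 0.0793, 0.1685]
tool_rot: [3.141, -0.0, 1.344]
force: [-0.5, -0.4, 0.6]
grip_width: 0.0174
finger_force: 79.8
```

```bash
python3 -m jog '[[[0,0,0.5,0,0,0,0],[0,0,0.5,0,0,0,0],[0,0,0,0,0,0,0]]]'
```

```text
clock: 17.15
position: [0.4835, 0.0791, 0.1676]
tool_rot: [3.141, -0.0, 1.343]
force: [-0.9, -2.7, 4.9]
grip_width: 0.0176
finger_force: 80.4
```

```bash
python3 -m jog '[[[-0.7,0,0,0,0,0,0],[-0.7,0,0,0,0,0,0],[0,0,0,0,0,0,0]]]'
python3 -c "
from h import *
go(.483,.0775,.142,77);print(bot.observe()['moment'])"
```

```text
clock: 17.45
position: [0.483, 0.0779, 0.1674]
tool_rot: [3.141, -0.0, 1.344]
force: [0.6, -1.6, -0.5]
grip_width: 0.0177
finger_force: 79.8
t 17.4 shift mm [-0.4  0.1 25.4] rot [ 0.0002 -0.     -0.0002] pos [0.483  0.0779 0.1674] rpy [ 3.141 -0.     1.344] F [ 0.6 -1.6 -0.5] w 0.0177 q7 -0.01
[-0.34013836 -0.41538895 -0.01264093]
```

Less force; the direction was right. I continue down.

```bash
python3 -m jog '[[[-0.5,0,0.5,0,0,0,0],[0,0,1,0,0,0,0],[0,0,0,0,0,0,0]]]'
```

```text
clock: 17.75
position: [0.4829, 0.0773, 0.1658]
tool_rot: [3.141, 0.0, 1.344]
force: [1.5, -3.2, -1.2]
grip_width: 0.0172
finger_force: 79.7
```

```bash
python3 -m jog '[[[0,0,1,0,0,0,0],[0,0,1,0,0,0,0],[0,0,0,0,0,0,0]]]'
```

```text
clock: 18.05
position: [0.4831, 0.0772, 0.1638]
tool_rot: [3.141, 0.0, 1.343]
force: [3.1, -4.3, -3.1]
grip_width: 0.0176
finger_force: 79.6
```

```bash
python3 -m jog '[[[-0.6,0.6,0,0,0,0,0],[0,0,1,0,0,0,0],[0,0,1,0,0,0,0],[0,0,0,0,0,0,0]]]'; python3 -c "
from h import *
go(.483,.0775,.142,77);print(bot.observe()['moment'])"
```

```text
clock: 18.45
position: [0.4833, 0.0767, 0.1617]
tool_rot: [-3.142, 0.0, 1.344]
force: [2.4, -3.2, -2.5]
grip_width: 0.0174
finger_force: 79.5
t 18.4 shift mm [ 0.7 -0.5 19.7] rot [-0.0001  0.0001 -0.0002] pos [0.4833 0.0767 0.1617] rpy [-3.142  0.     1.344] F [ 2.4 -3.2 -2.5] w 0.0174 q7 0.0
[-0.82436214 -0.58524671 -0.14933675]
```

```bash
python3 -m jog '[[[-0.5,0.5,0,0,0,0.01,0],[0,0,1,0,0,0,0],[0,0,1,0,0,0,0],[0,0,1,0,0,0,0],[0,0,0,0,0,0,0]]]'; python3 -c "
from h import *
go(.483,.0775,.142,77);print(bot.observe()['moment'])"
```

```text
clock: 18.95
position: [0.4835, 0.0762, 0.1587]
tool_rot: [-3.141, 0.0, 1.334]
force: [-0.2, 0.6, -2.5]
grip_width: 0.0173
finger_force: 79.5
t 18.9 shift mm [ 1.1 -0.8 16.7] rot [-0.0005  0.0001 -0.01  ] pos [0.4835 0.0762 0.1587] rpy [-3.141  0.     1.334] F [-0.2  0.6 -2.5] w 0.0173 q7 -0.0
[ 0.01664097 -0.0417871   0.02759444]
```

```bash
python3 -m jog '[[[0,0,3,0,0,0,0],[0,0,3,0,0,0,0],[0,0,3,0,0,0,0],[0,0,2,0,0,0,0],[0,0,0,0,0,0,0]]]'; python3 -m jog '[[[0,0,1,0,0,0,0],[0,0,1,0,0,0,0],[0,0,0,0,0,0,0]]]'
```

```text
clock: 19.45
position: [0.4836, 0.0761, 0.1476]
tool_rot: [-3.141, 0.0, 1.334]
force: [0.4, -0.5, -3.0]
grip_width: 0.0174
finger_force: 79.5
clock: 19.75
position: [0.4837, 0.0762, 0.1458]
tool_rot: [-3.142, 0.0, 1.334]
force: [0.1, 1.6, -2.5]
grip_width: 0.0175
finger_force: 79.5
```

```bash
python3 -m jog '[[[0,0,1,0,0,0,0],[0,0,1,0,0,0,0],[0,0,0,0,0,0,0]]]'; python3 -m jog '[[[0,0,0.6,0,0,0,0],[0,0,0,0,0,0,0]]]'
```

```text
clock: 20.05
position: [0.4836, 0.0762, 0.1438]
tool_rot: [-3.141, 0.0, 1.334]
force: [0.7, -0.1, -3.2]
grip_width: 0.0175
finger_force: 79.5
clock: 20.25
position: [0.4837, 0.0761, 0.1433]
tool_rot: [-3.142, 0.0, 1.334]
force: [0.2, 0.5, -2.6]
grip_width: 0.0173
finger_force: 79.5
```

```bash
python3 -m jog '[[[0,0,0.6,0,0,0,0],[0,0,0,0,0,0,0]]]'; python3 -m jog '[[[0,0,0.5,0,0,0,0],[0,0,0,0,0,0,0]]]'
```

```text
clock: 20.45
position: [0.4837, 0.0761, 0.1427]
tool_rot: [-3.142, 0.0, 1.334]
force: [-0.9, 0.2, -2.6]
grip_width: 0.0175
finger_force: 79.5
clock: 20.65
position: [0.4837, 0.0762, 0.1422]
tool_rot: [-3.142, 0.0, 1.334]
force: [0.2, 0.8, -1.7]
grip_width: 0.0174
finger_force: 79.5
```

```bash
python3 -m jog '[[[0,0,0.5,0,0,0,0],[0,0,0,0,0,0,0]]]'
```

```text
clock: 20.85
position: [0.4838, 0.0761, 0.142]
tool_rot: [3.141, -0.0, 1.334]
force: [-1.6, 0.5, 5.4]
grip_width: 0.0175
finger_force: 80.6
```

```bash
python3 -m jog '[[[0,0,0.4,0,0,0,0],[0,0,0,0,0,0,0]]]'
```

```text
clock: 21.05
position: [0.4838, 0.0761, 0.1419]
tool_rot: [3.141, -0.001, 1.334]
force: [-4.5, -0.7, 15.9]
grip_width: 0.018
finger_force: 81.8
```

```bash
python3 -m jog '[[[0,0,0,0,0,0,0],[0,0,0,0,0,0,0],[0,0,0,0,0,0,0],[0,0,0,0,0,0,0],[0,0,0,0,0,0,0]]]'; python3 - <<'E'
from h import *
f=grab('side'); print(bot.observe()['force'],bot.observe()['moment'])
u,v=proj(f,[.483,.077,.06]).astype(int); c=cv2.resize(f['img'][v-45:v+45,u-55:u+55],None,fx=6,fy=6,interpolation=cv2.INTER_CUBIC); cv2.imwrite('pics/c9.png',c[:,:,::-1])
for q in('bar_centre','v_seat','clamp_cap','clamp_base','screw_1','hex_key','offcut_center'): print(q,[(np.round(d['xyz'],4).tolist(),round(d['conf'],2)) for d in bot.spot_point(q,f)])
E
```

```text
clock: 21.55
position: [0.4838, 0.0761, 0.1419]
tool_rot: [3.141, -0.001, 1.334]
force: [-3.9, 0.6, 15.0]
grip_width: 0.0174
finger_force: 81.8
[-3.27215312 -0.03651174 15.18388846] [-1.03013425e-01  9.28125388e-01  6.01420520e-04]
bar_centre [([0.6639, -0.1873, 0.0128], 0.84), ([0.4821, 0.0775, 0.0416], 0.48), ([0.4859, 0.0795, 0.0706], 0.24)]
v_seat [([0.4825, 0.0757, 0.0359], 0.59), ([0.5169, 0.0829, 0.0586], 0.25)]
clamp_cap [([0.4861, 0.0785, -0.0037], 0.67), ([0.4813, 0.0741, 0.023], 0.58)]
clamp_base [([0.4845, 0.0765, -0.0006], 0.82)]
screw_1 [([0.5959, -0.0018, -0.0029], 0.59), ([0.6218, 0.0285, 0.0013], 0.46), ([0.4782, 0.0771, 0.038], 0.32)]
hex_key [([0.6327, -0.0565, 0.0025], 0.56)]
offcut_center [([0.5357, -0.1147, 0.012], 0.61)]
```

View pics/c9.png

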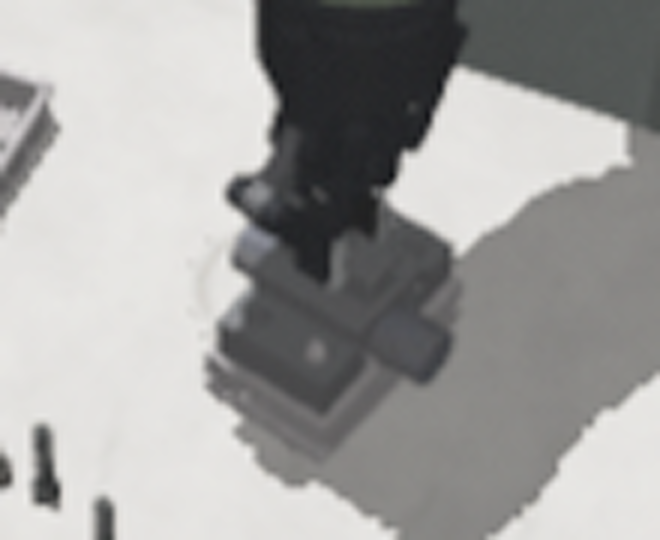

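The cap sits flat on the base with the bar under it, and a dowel tip shows in its hole. It bears on the bar at about 18 N, steady. I'm handing it in.

```bash
python3 -c "
from workcell import bot
print(bot.job_done())"
```

```text
the job is handed in; nothing more can be done
None
```

The bar lies in the V, and the top half is down on both dowels, held level and pressed on the bar with about 18 N. I handed the job in at about 21.6 s of the 51 s; no verdict came back.

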